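Open both doors of the bench cabinet, the bolted one last

TASK

Open up the small grey double-door cabinet on the bench: first pull its left door (the one with the bar handle) wide open, then lift the bolt that this uncovers on the edge of the right door, and swing the right door wide open too, so that both doors end about square to the cabinet. Leave the brush, the wooden block and the pale rough stone where they are.

Things in the scene. Friction and masses are not known exactly. Their poses are not given: they have to be found in the camera images.
- cabinet: fixed grey sheet-metal cabinet on the bench, 300 (y) x 90 x 200 mm high. Origin: centre of its underside; x points into it (its front looks to -x, roughly at the robot), y left seen from the robot, z up. The closed doors' front face lies at x = -58 mm; each door is 150 mm wide, 14 thick, from 26 to 199 mm high; they meet at y = 0. It cannot be shifted.
- active_hinge (a point): point on the upright hinge axis of the left (active) door, at y = +150 mm, x = -58 mm of the cabinet, 175 mm above the bench. Its axes turn with the door and equal the cabinet's when the door is shut.
- active_handle (a point): point at 175 mm height on the left door's handle, a round upright steel bar 12 mm thick, 40 mm off the door's front face, 100 mm from the hinge, from 99 to 196 mm above the bench, joined to the door by level posts at both ends. Free at both sides: 40 mm to the cover strip, 90 to the outer edge. Axes turn with the door: -x out of its front, y along it toward the hinge.
- passive_hinge (a point): point on the upright hinge axis of the right (passive) door, at y = -150 mm, x = -58 mm of the cabinet, 175 mm above the bench. Its axes turn with the door and equal the cabinet's when the door is shut. The right door has no handle; it is swung by the bolt's finger block or by its free edge.
- bolt_grip (a point): centre of the bolt's finger block, dark steel, 16 (off the door) x 20 (along it) x 34 mm high, on the right door: 27 mm in front of its face, 126 mm from its hinge, 173 mm above the bench when down. Free at both sides and above once the left door is open. A 10 mm rod runs down from it into a keeper 20 mm high on the bench. Rises with the bolt; axes turn with the door.
- active_door (a joint): opening angle of the left door, rad: 0 shut, grows as its free edge swings out toward the robot (clockwise seen from above), stop at 1.9. Starts shut or slightly ajar. Light friction, about 0.1 N m; stays where it is left.
- passive_door (a joint): opening angle of the right door, rad: 0 shut, grows as its free edge swings out toward the robot (counter-clockwise seen from above), stop at 1.9. Held shut by the bolt. Light friction, about 0.1 N m; stays where it is left.
- bolt (a joint): lift of the bolt, m: 0 fully down (right door locked), 0.030 the upper stop. The rod's foot leaves the keeper at 0.010; lift it 20 mm or more. Moves with about 3 to 4 N and stays where it is left.
- brush: wooden scrub brush, 54 x 153 x 49 mm, bristles down, lying on the bench beside the cabinet; origin at the centre of its underside. A bystander.
- block: brown wooden block, 62 x 100 x 42 mm, on the bench beside the cabinet; origin at the centre of its underside. A bystander.
- stone: pale brown rough stone, 44 x 52 x 36 mm, on the bench to the left of the cabinet; origin at the centre of its underside. A bystander.
- cover_strip (a point): centre of the front of the hollow aluminium cover strip on the left door's free edge: 57 mm wide, 44 deep (off the door's face), full height, closed at front, sides and top. It overlaps the right door's edge by 52 mm and hides the bolt until the left door is opened; it swings with the left door, whose end thus reaches 202 mm from its hinge.

How it is judged:
By the outcome, as a careful person would: the job done as asked, in the order asked, and still so for the second after the job is handed in, with the robot touching nothing.
It also fails if it takes over 54 s, if anything falls off the work surface, if the arm or the gripper's body presses on something with over 40 N, if the wrist force passes 120 N, or if a joint passes its speed limit or range.

ROBOT

A 7-joint arm with a two-finger parallel gripper is mounted at the origin on a cart in front of the work surface, level with it; the furniture and walls round the work are solid. World frame = base frame: x ahead of the robot, y to its left, z up, the work surface at z = 0. Lengths are in m, angles in rad, forces in N, time in s.
With the tool pointing down it reaches from about 0.4 to 0.9 m from the base axis. Payload 5.5 kg.
Tool frame: the origin (TCP) lies midway between the tips of the shut fingers; the grasp point (between the pads) lies 19 mm behind it (manip.grip_depth is the distance from the TCP to the grasp point, in m); z points along the fingers, x is the direction in which the jaws open and shut, and the axes are right-handed (so a half turn about z gives the same grasp; the last joint's range is limited). The gripper opens to 92 mm and grips with 3 to 60 N. Pads are 19 mm wide; open, the fingers measure 130 mm over their backs; the gripper's body (75 mm by 190 mm) begins 47 mm behind the grasp point.
Start: joints at [-0.88, 0.501, -0.427, 1.55, 0.221, 1.138, -0.21], TCP at [0.27, 0.591, 0.227] pointing down, gripper open.
Joint ranges: [-2.88, 2.88], [-0.31, 2.03], [-1.54, 1.56], [0.2, 2.42], [-1.41, 4.55], [0.19, 2.02], [-2.57, 2.57]. Speed limits (rad/s): [2.57, 2.57, 3.14, 3.14, 3.14, 3.14, 3.14].

INTERFACE

Orientations are given as a unit quaternion [x, y, z, w].
In Python, from bench import manip, effector, viewer gives the robot as it stands. Calls block until the motion is done:
- manip.move_pose(position, orientation): joint-space move of the TCP to a pose.
- manip.servo_line(position, ori=None, vel=0.15): straight line of the TCP; ori=None keeps the orientation; vel is the mean speed in m/s.
- manip.movej(angles): joint-space move.
- effector.open_jaws() and effector.close(f_grip=None): open the fingers fully, or close them until they stop; f_grip is the grip in N (None keeps the last).
- manip.sleep(seconds).
- manip.solve_ik(position, orientation): joint angles nearest the present ones, or None.
- viewer.get_image(name): name is "scene" or "side" or "wrist"; returns the picture (384x512x3 uint8, red, green, blue); there is no depth.
- viewer.get_calibration(name): a dict with "vfov" (degrees; the focal length in pixels is half the picture's height over the tangent of half this angle, whatever the lens; pixels are square), "cx", "cy" (the principal point, pixels), "eye" and "attitude" of the camera in the world. Camera axes: x right, y down, z forward; pixel columns grow to the right and rows downward; lengths in m; the calibration is good to about 2 mm. A picture is of the moment at which its call begins: read the wrist's pose just before it. get_calibration takes no time and is no camera call; for the wrist camera it gives the pose at the moment of the call.
A pose or a line that the arm cannot do raises manip.PlanningError and nothing moves.
- manip.hand_in(): hands the job in, once; it reports no verdict.
Readings, each from a call of its own:
- manip.current_clock(): time.
- manip.current_q(): joint angles.
- manip.current_joint_velocities(): joint speeds.
- manip.current_tau(): joint torques, N m.
- manip.current_tool_pos(): TCP position.
- manip.current_tcp_rot(): TCP orientation.
- manip.current_force(): force on the tool from outside, world axes, zero at the start.
- manip.current_wrist_torque(): the same for the moment, N m.
- manip.current_finger_gap(): finger opening in m.
Only numpy, scipy, OpenCV 4.12 (cv2) and the standard library are available. Lean on these libraries where they do the work, as an engineer would, in place of code of your own. Each camera call takes 0.05 s, during which the arm holds its last target.

## Working session

There is one attempt and no reset: what is moved stays moved. The work goes in short steps, each a Python script; the robot and the scene stay as the last script left them, time stands still between calls to the robot, and variables do not carry over. Pictures are saved under pics/ and viewed, and the job is handed in when it is done.

```bash
ls; mkdir -p pics; python3 - <<'E'
from bench import manip, effector, viewer
import cv2
for n in ["scene","side","wrist"]:
    c=viewer.get_calibration(n); print(n,c)
    im=viewer.get_image(n); cv2.imwrite(f"pics/a_{n}.png",cv2.cvtColor(im,cv2.COLOR_RGB2BGR))
print(manip.current_clock(),manip.current_tool_pos(),manip.current_tcp_rot(),manip.grip_depth)
E
```

```text
pics
scene {'vfov': 42.765452553135795, 'cx': 243.49803569922528, 'cy': 189.67787075783127, 'eye': array([-1.22504694,  0.36781295,  1.1327363 ]), 'attitude': array([-0.54580782,  0.66791032, -0.39129891,  0.32074101])}
side {'vfov': 43.62647803811674, 'cx': 250.0627849439972, 'cy': 192.79745538487833, 'eye': array([-0.27750681,  1.32203594,  1.08623275]), 'attitude': array([-0.24664721,  0.83953469, -0.46692621,  0.12777547])}
wrist {'vfov': 65.08550986729274, 'cx': 258.4827741500904, 'cy': 190.49547044763816, 'eye': array([0.20923826, 0.61929979, 0.38309195]), 'attitude': array([0.83439564, 0.53654558, 0.06790426, 0.10626271])}
0.15 [0.26947221 0.59092524 0.22590015] [ 8.41095938e-01  5.40885434e-01 -6.55467240e-04  3.76857123e-04] 0.0188
```

View pics/a_scene.png

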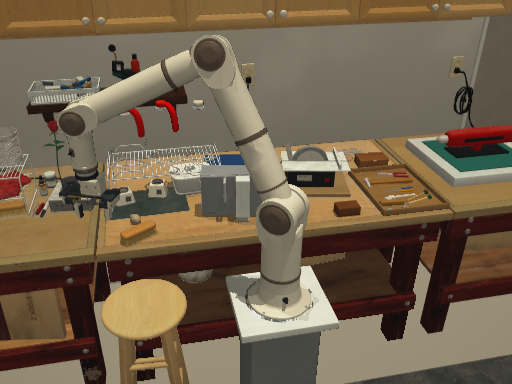

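View pics/a_side.png

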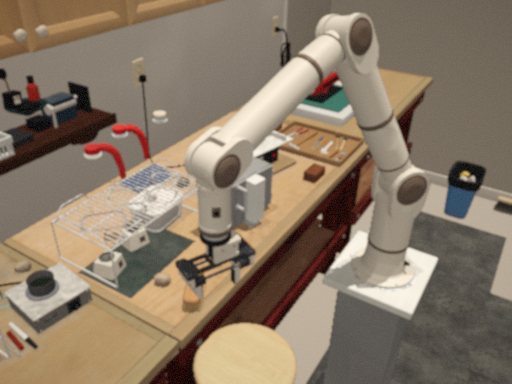

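View pics/a_wrist.png

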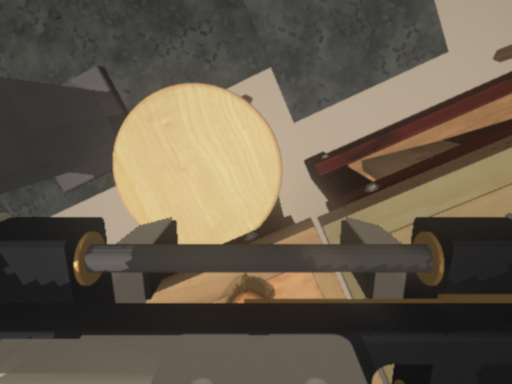

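```bash
python3 - <<'E'
import cv2
im=cv2.imread("pics/a_scene.png"); cv2.imwrite("pics/a1.png",cv2.resize(im[130:260,110:290],None,fx=4.4,fy=4.4,interpolation=cv2.INTER_CUBIC))
im=cv2.imread("pics/a_side.png"); cv2.imwrite("pics/a2.png",cv2.resize(im[130:320,140:340],None,fx=3.1,fy=3.1,interpolation=cv2.INTER_CUBIC))
E
```

```text
(no output)
```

View pics/a1.png

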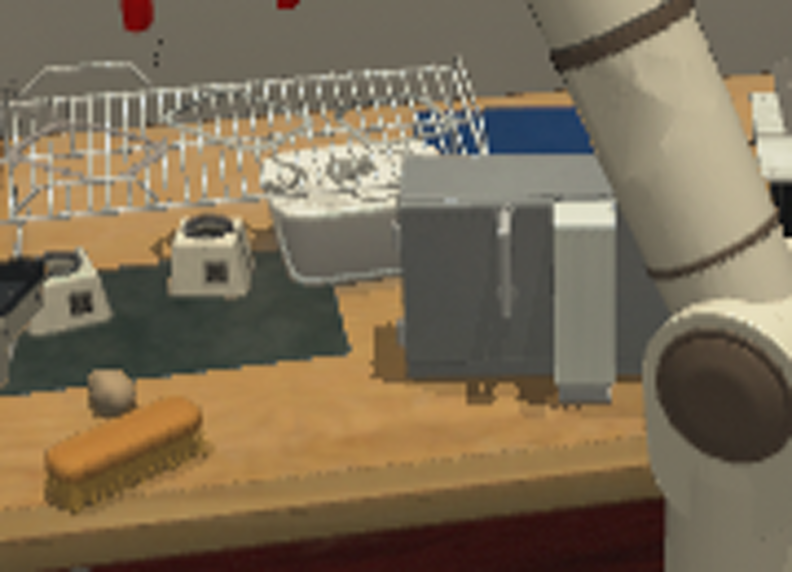

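View pics/a2.png

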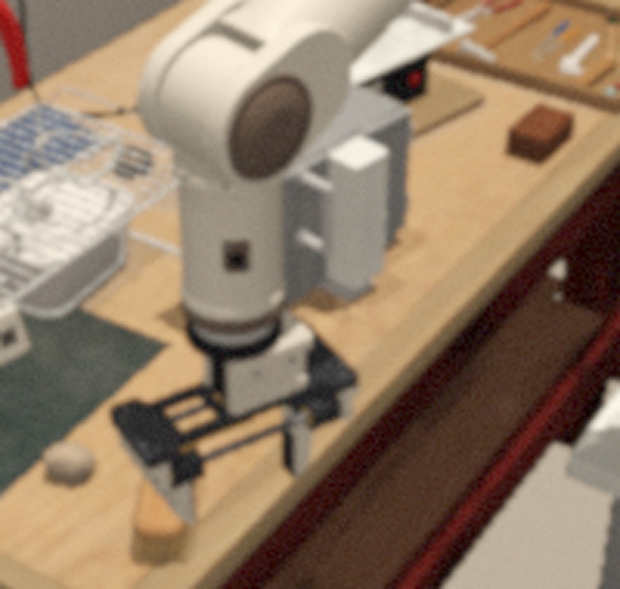

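```bash
cat > h.py <<'E'
import numpy as np, cv2
from scipy.spatial.transform import Rotation as R
from bench import manip, effector, viewer
def ray(c,u,v):
    f=192/np.tan(np.radians(c['vfov']/2))
    d=np.array([(u-c['cx'])/f,(v-c['cy'])/f,1.]); return c['eye'],R.from_quat(c['attitude']).apply(d)
def atz(c,u,v,z):
    e,d=ray(c,u,v); return e+d*(z-e[2])/d[2]
def proj(c,P):
    f=192/np.tan(np.radians(c['vfov']/2))
    p=R.from_quat(c['attitude']).inv().apply(np.atleast_2d(P)-c['eye']); return p[:,:2]/p[:,2:]*f+[c['cx'],c['cy']]
def shot(n,name):
    c=viewer.get_calibration(n); im=viewer.get_image(n)
    cv2.imwrite(f"pics/{name}.png",cv2.cvtColor(im,cv2.COLOR_RGB2BGR)); return c
E
python3 - <<'E'
from h import *
c=viewer.get_calibration("scene"); s=viewer.get_calibration("side")
f=lambda x,y:(110+x/4.4,130+y/4.4); g=lambda x,y:(140+x/3.1,130+y/3.1)
for n,p,z in [("topfrontleft",(400,205),.2),("topbackleft",(403,157),.2),("strip TL",(555,205),.2),("strip TR",(615,205),.2),("handle top",(504,208),.196),("botfl door",(408,377),.026),("strip botL",(560,400),.026),("strip botR",(610,400),.026)]:
    print(n,atz(c,*f(*p),z).round(3))
for n,p,z in [("strip outer T left",(330,160),.2),("strip T right",(387,150),.2),("backright top",(408,97),.2),("strip bot",(365,297),.026)]:
    print(n,atz(s,*g(*p),z).round(3))
rt=R.from_quat(manip.current_tcp_rot()); w=viewer.get_calibration("wrist")
print("cam in tool",rt.inv().apply(w['eye']-manip.current_tool_pos()),(rt.inv()*R.from_quat(w['attitude'])).as_matrix().round(3))
E
```

```text
topfrontleft [0.553 0.187 0.2  ]
topbackleft [0.652 0.172 0.2  ]
strip TL [0.524 0.046 0.2  ]
strip TR [ 0.513 -0.009  0.2  ]
handle top [0.535 0.092 0.196]
botfl door [0.529 0.19  0.026]
strip botL [0.46  0.054 0.026]
strip botR [0.451 0.008 0.026]
strip outer T left [0.516 0.062 0.2  ]
strip T right [0.472 0.006 0.2  ]
backright top [ 0.518 -0.122  0.2  ]
strip bot [0.462 0.064 0.026]
cam in tool [ 0.00064507 -0.06660154 -0.15732072] [[ 1.    -0.     0.001]
 [ 0.     0.968  0.25 ]
 [-0.001 -0.25   0.968]]
```

```bash
python3 - <<'E'
from h import *
def q(xa): # tool down with tool x along angle xa in world
    x=np.array([np.cos(xa),np.sin(xa),0]); z=np.array([0,0,-1.]); return R.from_matrix(np.c_[x,np.cross(z,x),z]).as_quat()
print("tool x now", np.degrees(np.arctan2(*R.from_quat(manip.current_tcp_rot()).apply([1,0,0])[[1,0]])))
for p in [(.45,.08,.42),(.45,.08,.36),(.42,.06,.36)]:
  for a in (-90,-60,-120,90): 
    s=manip.solve_ik(p,q(np.radians(a))); print(p,a,None if s is None else np.round(s,2))
# tilted
for t in (0,15,30,45):
  for p in [(.35,.06,.40),(.38,.06,.36)]:
    r=R.from_euler('y',-t,degrees=True)*R.from_quat(q(-np.pi/2)); s=manip.solve_ik(p,r.as_quat()); print(t,p,None if s is None else np.round(s,2))
E
```

```text
tool x now 65.48789332809852
(0.45, 0.08, 0.42) -90 [-0.38 -0.02  0.15  1.74  0.    1.43 -1.81]
(0.45, 0.08, 0.42) -60 [-0.31 -0.02  0.07  1.74  0.    1.43 -1.28]
(0.45, 0.08, 0.42) -120 [ 0.43 -0.   -0.66  1.72 -0.    1.42 -2.32]
(0.45, 0.08, 0.42) 90 [-0.06 -0.01 -0.18  1.73 -0.    1.42  1.34]
(0.45, 0.08, 0.36) -90 [-0.39  0.    0.16  1.85 -0.    1.29 -1.8 ]
(0.45, 0.08, 0.36) -60 [-0.32  0.    0.08  1.84 -0.    1.29 -1.28]
(0.45, 0.08, 0.36) -120 [-0.47  0.    0.23  1.85 -0.    1.29 -2.33]
(0.45, 0.08, 0.36) 90 [-0.04  0.01 -0.19  1.83  0.    1.29  1.33]
(0.42, 0.06, 0.36) -90 [-0.38 -0.06  0.16  1.91  0.01  1.3  -1.79]
(0.42, 0.06, 0.36) -60 [-0.3  -0.06  0.09  1.91  0.01  1.3  -1.26]
(0.42, 0.06, 0.36) -120 [ 1.01 -0.07 -1.14  1.88 -0.07  1.3  -2.2 ]
(0.42, 0.06, 0.36) 90 [-0.06 -0.05 -0.14  1.9  -0.01  1.3   1.37]
0 (0.35, 0.06, 0.4) [-0.39 -0.23  0.12  1.96  0.03  1.41 -1.85]
0 (0.38, 0.06, 0.36) [-0.39 -0.15  0.14  1.98  0.02  1.31 -1.82]
15 (0.35, 0.06, 0.4) None
15 (0.38, 0.06, 0.36) None
30 (0.35, 0.06, 0.4) None
30 (0.38, 0.06, 0.36) None
45 (0.35, 0.06, 0.4) None
45 (0.38, 0.06, 0.36) None
```

```bash
cat >> h.py <<'E'
def q(xa):
    x=np.array([np.cos(xa),np.sin(xa),0]); z=np.array([0,0,-1.]); return R.from_matrix(np.c_[x,np.cross(z,x),z]).as_quat()
E
python3 - <<'E'
from h import *
p=manip.current_tool_pos(); manip.servo_line([p[0]+.05,p[1]-.1,.40],vel=.3)
print(manip.current_clock())
manip.move_pose([.45,.07,.42],q(np.radians(-95))); 
print(manip.current_clock())
c=shot("wrist","b_w"); c=shot("scene","b_s"); shot("side","b_d"); print(viewer.get_calibration("wrist"))
for n in "sd":
    im=cv2.imread(f"pics/b_{n}.png"); im=im[130:260,110:290] if n=="s" else im[130:320,140:340]
    cv2.imwrite(f"pics/b1_{n}.png",cv2.resize(im,None,fx=4.4 if n=="s" else 3.1,fy=4.4 if n=="s" else 3.1,interpolation=cv2.INTER_CUBIC))
E
```

```text
0.9917
2.6417
{'vfov': 65.08550986729274, 'cx': 258.4827741500904, 'cy': 190.49547044763816, 'eye': array([0.51775299, 0.06571334, 0.5769754 ]), 'attitude': array([-0.67102042,  0.73051491,  0.09373843, -0.08539713])}
```

View pics/b_w.png

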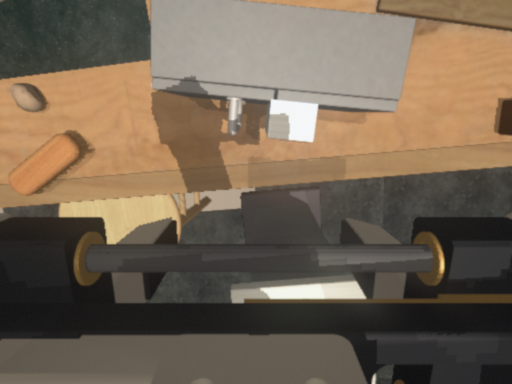

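View pics/b1_s.png

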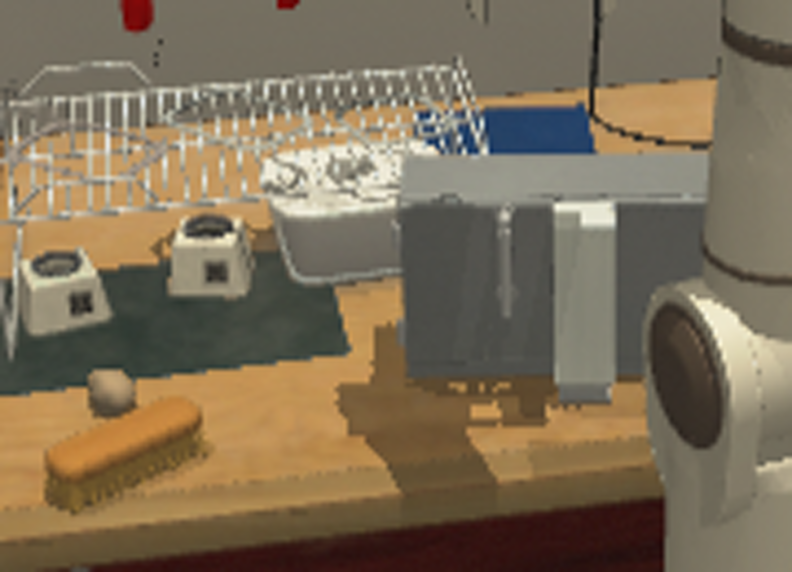

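View pics/b1_d.png

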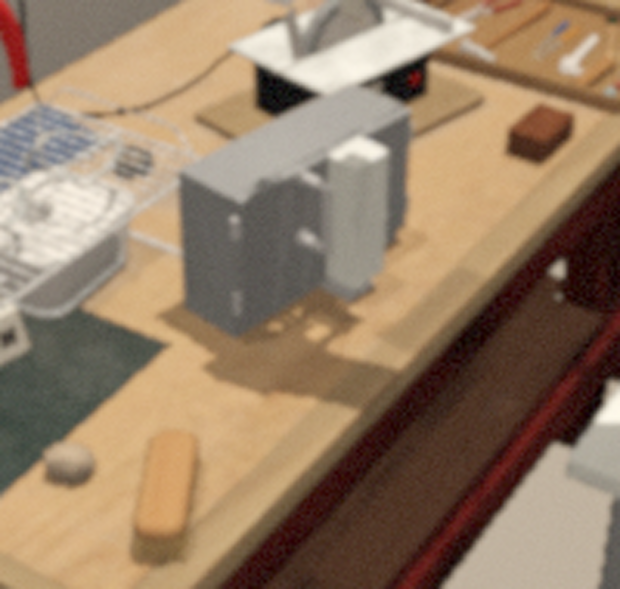

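Excellent wrist view; enlarge it.

```bash
python3 - <<'E'
import cv2
im=cv2.imread("pics/b_w.png"); cv2.imwrite("pics/b2.png",cv2.resize(im[60:155,140:270],None,fx=6,fy=6,interpolation=cv2.INTER_CUBIC)); cv2.imwrite("pics/b3.png",cv2.resize(im[60:155,260:420],None,fx=5,fy=5,interpolation=cv2.INTER_CUBIC))
E
```

```text
(no output)
```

View pics/b2.png

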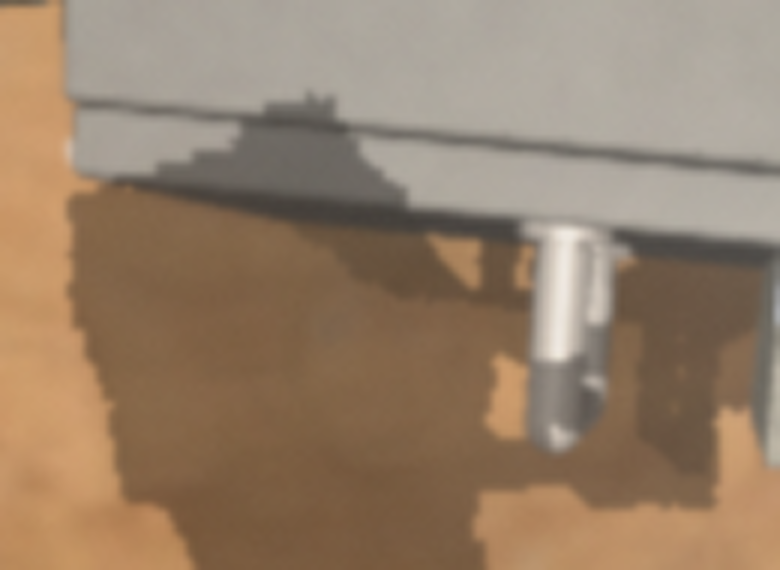

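View pics/b3.png

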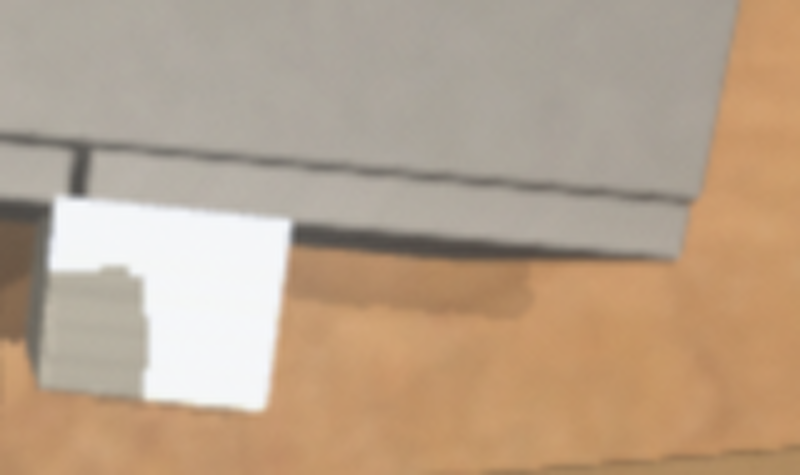

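```bash
python3 - <<'E'
from h import *
c=viewer.get_calibration("wrist")
f=lambda x,y:(140+x/6,60+y/6); g=lambda x,y:(260+x/5,60+y/5)
P={}
for n,p,z in [("FL",f(75,177),.199),("FR",g(680,258),.199),("FLmid",f(400,212),.199),("FLend",f(770,240),.199),("FRstrip",g(292,227),.199),("seamfront",g(80,195),.199),("sTL",g(55,198),.199),("sTR",g(290,218),.199),("sBR",g(267,410),.199),("sBL",g(40,388),.199),("barTipOuter",f(555,450),.196),("postroot",f(567,225),.196),("groove L",f(75,102),.199),("groove R",g(692,200),.199),
 ("brush1",(70,137),.045),("brush2",(12,185),.045),("stone",(28,97),.02),("block",(500,115),.04)]:
    P[n]=atz(c,*p,z); print(n,P[n].round(4))
d=lambda a,b:np.linalg.norm(P[a]-P[b])
print("FL-FR",d("FL","FR"),"strip w",d("sTL","sTR"),d("sBL","sBR"),"deep",d("sTL","sBL"),d("sTR","sBR"),"bar",d("barTipOuter","postroot"))
for a,b in [("FL","FR"),("FL","FLend"),("FL","FLmid"),("FRstrip","FR"),("groove L","groove R"),("sTL","sTR"),("sBL","sBR"),("sBL","sTL"),("sBR","sTR"),("barTipOuter","postroot")]:
    v=P[a]-P[b]; print(a,b,np.degrees(np.arctan2(v[1],v[0])).round(2))
E
```

```text
FL [0.5548 0.19   0.199 ]
FR [ 0.5044 -0.1004  0.199 ]
FLmid [0.5427 0.1264 0.199 ]
FLend [0.531  0.0531 0.199 ]
FRstrip [ 0.5197 -0.0068  0.199 ]
seamfront [0.5314 0.0438 0.199 ]
sTL [0.5312 0.0498 0.199 ]
sTR [ 0.5218 -0.0063  0.199 ]
sBR [0.4763 0.001  0.199 ]
sBL [0.4865 0.0569 0.199 ]
barTipOuter [0.4932 0.1008 0.196 ]
postroot [0.5375 0.0936 0.196 ]
groove L [0.5687 0.1875 0.199 ]
groove R [ 0.5178 -0.1029  0.199 ]
brush1 [0.5041 0.3979 0.045 ]
brush2 [0.4283 0.524  0.045 ]
stone [0.5786 0.4708 0.02  ]
block [ 0.4778 -0.3496  0.04  ]
FL-FR 0.29470100978120595 strip w 0.056967740797656985 0.056846668907623875 deep 0.04530150650956519 0.04609580335374898 bar 0.04490636050485321
FL FR 80.16
FL FLend 80.17
FL FLmid 79.23
FRstrip FR 80.75
groove L groove R 80.06
sTL sTR 80.47
sBL sBR 79.67
sBL sTL 171.02
sBR sTR 170.85
barTipOuter postroot 170.79
```

```bash
cat >> h.py <<'E'
YAW=np.radians(80.2)  # world angle of cabinet y
yh=np.array([np.cos(YAW),np.sin(YAW),0]); xh=np.array([np.sin(YAW),-np.cos(YAW),0])
C=np.array([.5300,.0446,0.])
def cab(x,y,z): # x measured from door front face
    return C+x*xh+y*yh+np.array([0,0,z])
def leftpt(th,off,dist,z): # point on left door at opening th
    L=cab(0,.15,0); v=-dist*yh-off*xh
    return L+R.from_euler('z',-th).apply(v)+[0,0,z]
def rightpt(th,off,dist,z):
    L=cab(0,-.15,0); v=dist*yh-off*xh
    return L+R.from_euler('z',th).apply(v)+[0,0,z]
def st(): 
    return "t=%.2f F=%s gap=%.4f p=%s"%(manip.current_clock(),np.round(manip.current_force(),1),manip.current_finger_gap(),np.round(manip.current_tool_pos(),4))
E
python3 - <<'E'
from h import *
D=np.radians
for th in (0,.4,.8,1.2,1.6):
    s=manip.solve_ik(leftpt(th,.04,.1,.157),q(YAW-D(10)-th)); print(th,leftpt(th,.04,.1,.157).round(3),None if s is None else np.round(s,2))
for th in (0,.4,.8,1.2,1.6):
  for z in(.157,.185):
    s=manip.solve_ik(rightpt(th,.027,.126,z),q(YAW-np.pi+th)); print(th,rightpt(th,.027,.126,z).round(3),None if s is None else np.round(s,2))
p=leftpt(0,.04,.1,.27)
manip.move_pose(p,q(YAW-D(24))); print(st())
shot("wrist","c_w")
manip.servo_line(leftpt(0,.04,.1,.205),vel=.2); print(st())
shot("scene","c_s"); shot("side","c_d")
im=cv2.imread("pics/c_d.png"); cv2.imwrite("pics/c2.png",cv2.resize(im[130:260,170:320],None,fx=4.5,fy=4.5,interpolation=cv2.INTER_CUBIC))
im=cv2.imread("pics/c_s.png"); cv2.imwrite("pics/c1.png",cv2.resize(im[130:230,170:300],None,fx=5,fy=5,interpolation=cv2.INTER_CUBIC))
E
```

```text
0 [0.499 0.101 0.157] [-0.19  0.31 -0.08  1.98  0.03  0.86  0.94]
0.4 [0.468 0.13  0.157] [-0.28  0.27 -0.06  2.03  0.02  0.84  0.48]
0.8 [0.45  0.169 0.157] [-0.35  0.26 -0.08  2.04  0.03  0.84 -0.02]
1.2 [0.45  0.212 0.157] [-0.41  0.29 -0.1   2.    0.04  0.85 -0.5 ]
1.6 [0.465 0.252 0.157] [-0.45  0.34 -0.12  1.93  0.05  0.87 -0.97]
0 [0.499 0.026 0.157] [-0.2   0.29  0.11  2.   -0.04  0.85 -1.81]
0 [0.499 0.026 0.185] [-0.2   0.25  0.11  1.98 -0.03  0.91 -1.81]
0.4 [0.45  0.013 0.157] [-0.2   0.21  0.12  2.12 -0.03  0.82 -1.4 ]
0.4 [0.45  0.013 0.185] [-0.2   0.16  0.12  2.09 -0.03  0.89 -1.41]
0.8 [ 0.409 -0.017  0.157] [-0.18  0.14  0.16  2.21 -0.03  0.8  -0.93]
0.8 [ 0.409 -0.017  0.185] [-0.18  0.09  0.16  2.18 -0.02  0.88 -0.95]
1.2 [ 0.383 -0.061  0.157] [-0.14  0.1   0.25  2.25 -0.03  0.8  -0.42]
1.2 [ 0.383 -0.061  0.185] [-0.15  0.05  0.25  2.22 -0.01  0.87 -0.44]
1.6 [ 0.376 -0.112  0.157] [-0.09  0.11  0.33  2.25 -0.05  0.8   0.13]
1.6 [ 0.376 -0.112  0.185] [-0.1   0.06  0.34  2.22 -0.02  0.87  0.11]
t=5.01 F=[ 0.6 -0.3 -0.4] gap=0.0920 p=[0.4992 0.1007 0.2702]
t=5.53 F=[ 0.3 -0.   0.5] gap=0.0915 p=[0.4991 0.1007 0.2052]
```

View pics/c2.png

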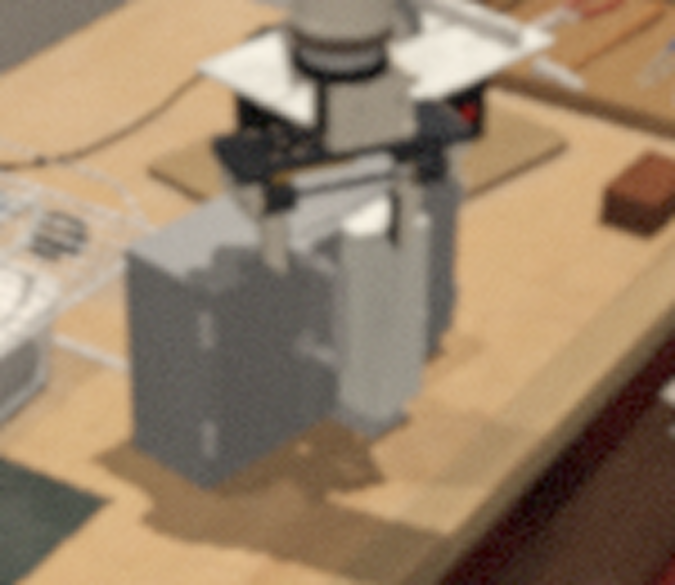

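View pics/c1.png

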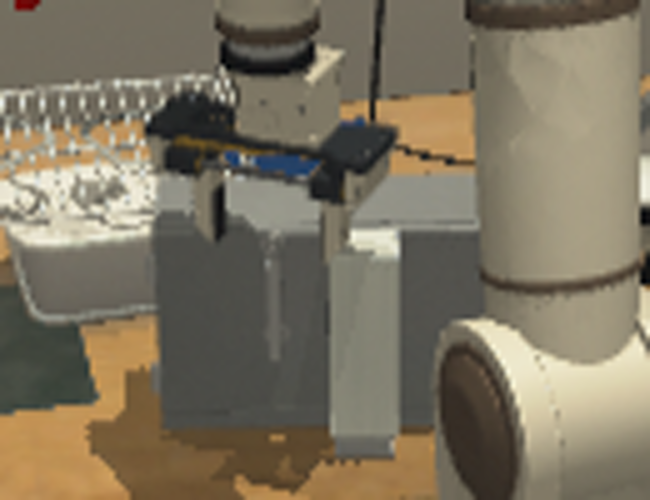

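```bash
python3 - <<'E'
from h import *
ok=True
for z in (.190,.158):
    manip.servo_line(leftpt(0,.041,.1,z),vel=.1); print(st())
    if np.linalg.norm(manip.current_force())>8: ok=False; print("contact"); break
if ok:
    effector.close(5); print(st(), manip.current_wrist_torque().round(2))
E
```

```text
t=5.93 F=[ 0.8 -0.2 -0.2] gap=0.0919 p=[0.4981 0.1009 0.1905]
t=6.40 F=[ 0.2  0.2 -0.4] gap=0.0918 p=[0.4982 0.1008 0.1581]
t=7.58 F=[ 3.5  3.9 -2.9] gap=0.0155 p=[0.4991 0.1026 0.1583] [ 0.73 -0.51  0.14]
```

```bash
python3 - <<'E'
from h import *
D=np.radians
manip.move_pose(leftpt(0,.041,.1,.158),q(YAW-D(6))); print(st())
effector.close(25); print(st(), manip.current_wrist_torque().round(2))
E
```

```text
t=7.97 F=[-0.3  3.3 -0.4] gap=0.0124 p=[0.4982 0.1015 0.1581]
t=8.18 F=[ 0.9  3.  -0.8] gap=0.0116 p=[0.4981 0.1014 0.158 ] [ 0.49 -0.02  0.11]
```

Gripped (gap ≈ 12 mm bar). Swing in steps along the arc.

```bash
python3 - <<'E'
from h import *
D=np.radians
for th in np.arange(.1,1.61,.1):
    manip.servo_line(leftpt(th,.041,.1,.158),ori=q(YAW-D(6)-th),vel=.1)
    F=manip.current_force()
    if round(th*10)%3==1 or np.linalg.norm(F)>20: print(round(th,2),st(),manip.current_wrist_torque().round(2))
    if np.linalg.norm(F)>35 or manip.current_finger_gap()<.009: print("STOP");break
c=shot("scene","d_s"); shot("side","d_d"); print(st())
im=cv2.imread("pics/d_d.png"); cv2.imwrite("pics/d2.png",cv2.resize(im[110:290,140:340],None,fx=3.3,fy=3.3,interpolation=cv2.INTER_CUBIC))
E
```

```text
0.1 t=8.44 F=[ 1.3  4.  -0.3] gap=0.0117 p=[0.4889 0.1078 0.158 ] [0.58 0.   0.19]
0.4 t=9.22 F=[ 0.7  4.6 -1.1] gap=0.0118 p=[0.4673 0.1303 0.158 ] [0.52 0.01 0.17]
0.7 t=9.99 F=[0.5 2.9 1.2] gap=0.0116 p=[0.4528 0.159  0.158 ] [0.36 0.14 0.18]
1.0 t=10.77 F=[-1.1  1.7  2.4] gap=0.0113 p=[0.4475 0.1909 0.158 ] [0.25 0.53 0.12]
1.3 t=11.54 F=[-0.8  1.9  3.2] gap=0.0116 p=[0.4518 0.223  0.158 ] [0.44 0.72 0.12]
1.6 t=12.32 F=[-1.   2.2  2.9] gap=0.0118 p=[0.4656 0.2524 0.158 ] [0.71 0.7  0.08]
t=12.42 F=[-1.3  3.   2.3] gap=0.0118 p=[0.4654 0.2521 0.158 ]
```

View pics/d2.png

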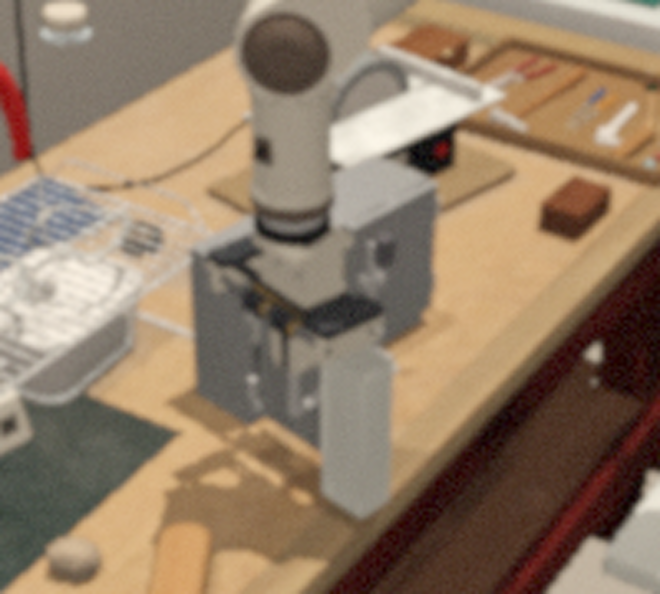

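View pics/d_s.png

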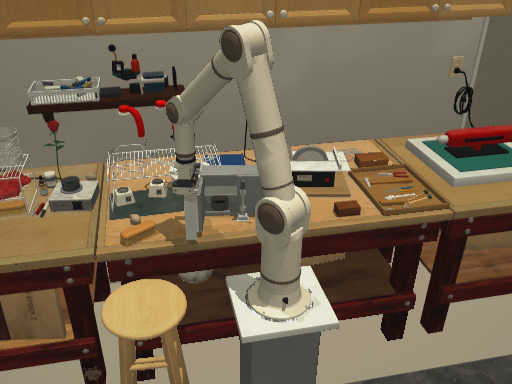

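```bash
python3 - <<'E'
from h import *
D=np.radians
effector.close(3); print(st())
p=leftpt(1.6,.041,.1,.215); manip.servo_line(p,vel=.1); print(st())
effector.open_jaws(); p[2]=.30; manip.servo_line(p,vel=.3); print(st())
manip.move_pose([.43,.03,.40],q(YAW-np.pi)); print(st())
shot("wrist","e_w"); print(viewer.get_calibration("wrist"))
im=cv2.imread("pics/e_w.png"); cv2.imwrite("pics/e2.png",cv2.resize(im[0:215,60:420],None,fx=2.2,fy=2.2,interpolation=cv2.INTER_CUBIC))
E
```

```text
t=12.63 F=[-2.4  1.   2.7] gap=0.0126 p=[0.4655 0.2517 0.158 ]
t=13.35 F=[-0.5  0.5 -0.2] gap=0.0004 p=[0.4655 0.252  0.2146]
t=15.24 F=[-0.4 -0.1  0.2] gap=0.0923 p=[0.4664 0.2529 0.3016]
t=16.25 F=[-0.3  0.  -0.5] gap=0.0921 p=[0.4296 0.0309 0.3989]
{'vfov': 65.08550986729274, 'cx': 258.4827741500904, 'cy': 190.49547044763816, 'eye': array([0.49700795, 0.02052635, 0.55603068]), 'attitude': array([-0.64018858,  0.75756004,  0.09747728, -0.08221646])}
```

View pics/e2.png

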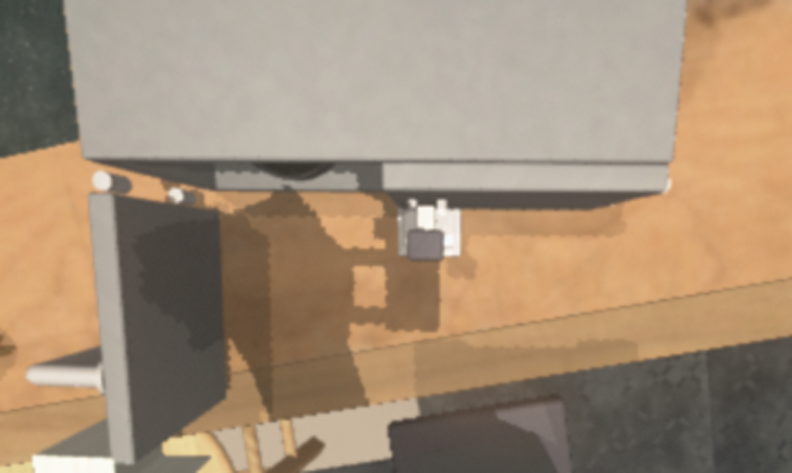

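```bash
python3 - <<'E'
from h import *
c=viewer.get_calibration("wrist"); f=lambda x,y:(60+x/2.2,y/2.2)
a=atz(c,*f(92,195),.199); b=atz(c,*f(113,462),.199); a2=atz(c,*f(112,195),.199);b2=atz(c,*f(132,462),.199)
for u,v in((a,b),(a2,b2)):
    d=v-u; print(u.round(4),v.round(4),"open",np.degrees(np.arctan2(-yh[1],-yh[0])-np.arctan2(d[1],d[0]))%360)
print("bolt",atz(c,*f(425,246),.190).round(4),"pred",rightpt(0,.027,.126,.19).round(4))
print("seam R door", atz(c,*f(384,190),.199).round(4), cab(0,0,.199).round(4)," FR",atz(c,*f(668,190),.199).round(4),cab(0,-.15,.199).round(4))
E
```

```text
[0.5514 0.1905 0.199 ] [0.4108 0.2214 0.199 ] open 92.60050681206195
[0.5497 0.1804 0.199 ] [0.409  0.2108 0.199 ] open 92.38901569604928
bolt [0.4981 0.0268 0.19  ] pred [0.4993 0.0255 0.19  ]
seam R door [0.5288 0.0425 0.199 ] [0.53   0.0446 0.199 ]  FR [ 0.5046 -0.1006  0.199 ] [ 0.5045 -0.1032  0.199 ]
```

```bash
python3 - <<'E'
from h import *
o=q(YAW-np.pi); b=np.array([.4989,.0260,0])
P=lambda z:b+[0,0,z]
manip.servo_line(P(.22),ori=o,vel=.2); print(st())
manip.servo_line(P(.155),vel=.12); print(st())
effector.close(30); print(st())
for z in (.162,.170,.181):
    manip.servo_line(P(z),vel=.05); print(st(),manip.current_wrist_torque().round(2))
shot("side","f_d"); shot("scene","f_s")
im=cv2.imread("pics/f_d.png"); cv2.imwrite("pics/f2.png",cv2.resize(im[110:290,140:340],None,fx=3.3,fy=3.3,interpolation=cv2.INTER_CUBIC))
im=cv2.imread("pics/f_s.png"); cv2.imwrite("pics/f1.png",cv2.resize(im[130:250,170:310],None,fx=5,fy=5,interpolation=cv2.INTER_CUBIC))
E
```

```text
t=17.42 F=[0.7 0.5 0.7] gap=0.0919 p=[0.4993 0.0261 0.2208]
t=18.11 F=[0.  0.4 0.2] gap=0.0917 p=[0.4995 0.026  0.1557]
t=19.22 F=[-0.2 -0.7 -0.3] gap=0.0198 p=[0.4988 0.0258 0.155 ]
t=19.51 F=[-1.6 -1.1  2.7] gap=0.0196 p=[0.4989 0.0258 0.1625] [-0.32  0.51 -0.02]
t=19.82 F=[-2.2 -1.8  2. ] gap=0.0197 p=[0.4989 0.0258 0.1705] [-0.45  0.61 -0.04]
t=20.18 F=[-2.  -2.5  2.5] gap=0.0198 p=[0.4989 0.0258 0.1816] [-0.61  0.7  -0.01]
```

View pics/f2.png

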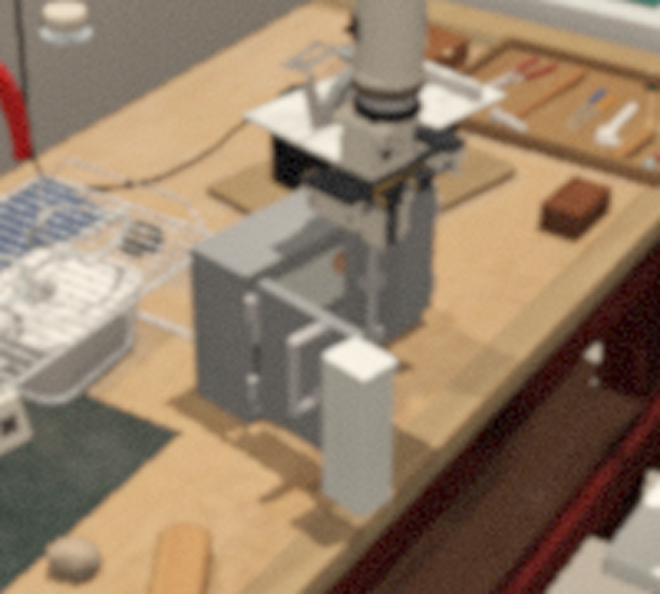

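View pics/f1.png

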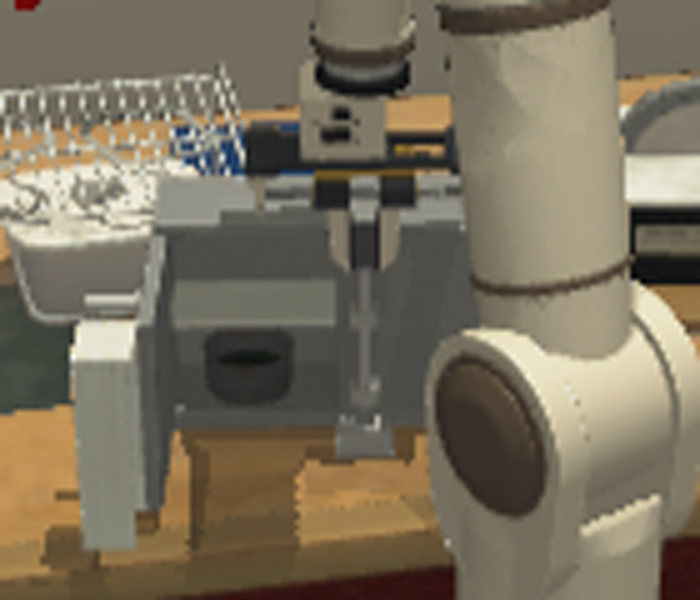

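```bash
python3 - <<'E'
from h import *
H=cab(0,-.15,0)+np.array([0,.001,0]); p0=np.array([.4989,.0260,.1815])-H
for th in np.arange(.1,1.61,.1):
    manip.servo_line(H+R.from_euler('z',th).apply(p0),ori=q(YAW-np.pi+th),vel=.1)
    F=manip.current_force()
    if round(th*10)%3==1 or np.linalg.norm(F)>15: print(round(th,2),st(),manip.current_wrist_torque().round(2))
    if np.linalg.norm(F)>35 or not .016<manip.current_finger_gap()<.024: print("STOP");break
shot("side","g_d"); shot("scene","g_s"); print(st())
E
```

```text
0.1 t=20.56 F=[-0.2 -2.6 -1.9] gap=0.0197 p=[0.4861 0.0247 0.1813] [-0.5   0.3  -0.04]
0.4 t=21.38 F=[-0.6 -0.6 -3.1] gap=0.0199 p=[0.45   0.0143 0.1816] [-0.12  0.42 -0.  ]
0.7 t=22.21 F=[-2.5  3.3 -2.6] gap=0.0196 p=[ 0.4176 -0.0069  0.1814] [0.51 0.79 0.07]
1.0 t=23.03 F=[-5.6  3.6 -2.6] gap=0.0196 p=[ 0.3927 -0.037   0.1811] [0.58 1.01 0.12]
1.3 t=23.86 F=[-6.7  3.7  0. ] gap=0.0200 p=[ 0.378 -0.073  0.181] [0.44 1.18 0.23]
1.6 t=24.68 F=[-7.8  1.3  1.1] gap=0.0196 p=[ 0.3748 -0.1119  0.181 ] [0.11 1.34 0.35]
t=24.78 F=[-9.   1.2  0.9] gap=0.0199 p=[ 0.3748 -0.1117  0.181 ]
```

View pics/g_d.png

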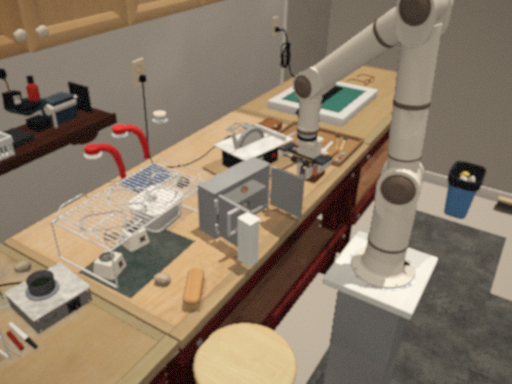

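View pics/g_s.png

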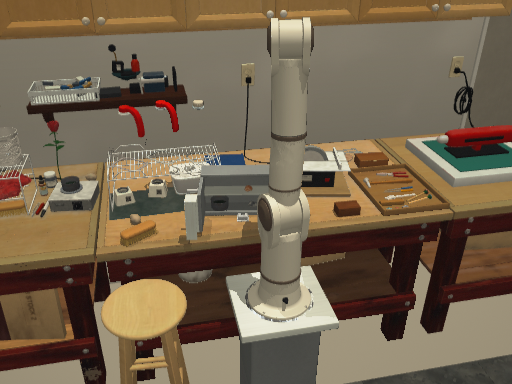

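```bash
python3 - <<'E'
from h import *
effector.open_jaws(); print(st())
p=manip.current_tool_pos(); p[2]=.36; manip.servo_line(p,vel=.2); print(st())
manip.move_pose([.42,.04,.42],q(YAW-np.pi)); print(st())
shot("wrist","i_w"); shot("side","i_d"); shot("scene","i_s"); print(viewer.get_calibration("wrist"))
im=cv2.imread("pics/i_w.png"); cv2.imwrite("pics/i2.png",cv2.resize(im[0:215,70:430],None,fx=2.2,fy=2.2,interpolation=cv2.INTER_CUBIC))
E
```

```text
t=26.00 F=[-0.6 -0.6  0.9] gap=0.0915 p=[ 0.3765 -0.1115  0.1815]
t=27.04 F=[-0.5  0.5  0.3] gap=0.0918 p=[ 0.3758 -0.1114  0.3589]
t=28.72 F=[ 0.7 -0.5 -0.1] gap=0.0916 p=[0.4198 0.0396 0.4196]
{'vfov': 65.08550986729274, 'cx': 258.4827741500904, 'cy': 190.49547044763816, 'eye': array([0.48692071, 0.02863721, 0.5771327 ]), 'attitude': array([-0.63882618,  0.75884333,  0.0972843 , -0.0812014 ])}
```

View pics/i2.png

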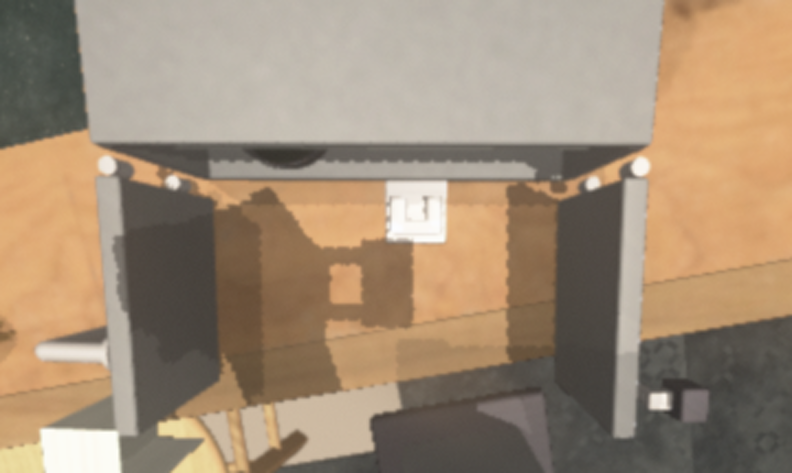

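View pics/i_d.png

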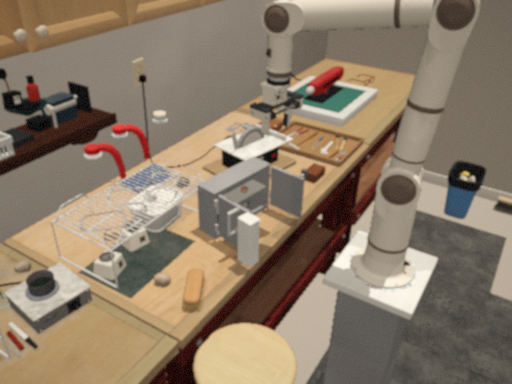

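```bash
python3 - <<'E'
from h import *
c=viewer.get_calibration("wrist"); f=lambda x,y:(70+x/2.2,y/2.2)
A=lambda p,z=.199:atz(c,*f(*p),z)
d=A((118,436))-A((97,178)); e=A((635,437))-A((648,178)); w=lambda v:np.degrees(np.arctan2(v[1],v[0]))
print("left",(w(-yh)-w(d))%360,"right",(w(e)-w(yh))%360)
manip.hand_in(); print(manip.current_clock())
E
```

```text
left 91.99519662747753 right 92.00545067703688
the job is handed in; nothing more can be done
the job is handed in; nothing more can be done
```

Both cabinet doors are open, each about 92° in the last wrist picture, and the job is handed in at roughly 29 s of the 54 s allowed.

1. **Left door:** I gripped the bar handle and swung the door open along its arc. The jaws first stopped at 15.5 mm, which I put down to the handle's top post. I turned the gripper square and they closed properly on the bar.
2. **Bolt:** I gripped the finger block and raised it about 26 mm. In the scene picture the rod was clear of the keeper.
3. **Right door:** I swung it open by the finger block, then released it and lifted away.

- **Forces:** the wrist force readings I took stayed below about 10 N.
- **Bystanders:** the brush, wooden block and stone look unmoved in the pictures. I judged that by eye and did not measure it.
- **Robot clear:** before the hand-in the gripper was open and well above the cabinet, touching nothing.
- **Failed or disagreeing checks:** none failed. The visible front measured 295 mm across against the stated 300 mm. The other points I measured agreed with the given sizes to within about 3 mm.

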